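Find the hidden sensor well of a block heater and switch it on

ROBOT

A 6-joint arm with a two-finger parallel gripper is mounted at the origin on the work surface. World frame = base frame: x ahead of the robot, y to its left, z up, the work surface at z = 0. Lengths are in m, angles in rad, forces in N, time in s.
With the tool pointing down it reaches from about 0.375 to 0.75 m from the base axis. Payload 9 kg.
Tool frame: the origin (TCP) lies midway between the tips of the shut fingers; the grasp point (between the pads) lies 19 mm behind it (manip.grip_point_offset is the distance from the TCP to the grasp point, in m); z points along the fingers, y is the line along which they close (so a half turn about z gives the same grasp; the last joint's range is limited). The gripper opens to 85 mm and grips with 20 to 120 N. Pads are 22 mm wide; open, the fingers measure 114 mm over their backs; the gripper's body (76 mm by 85 mm) begins 54 mm behind the grasp point. The pads swing forward as they close: fully open they stand 13 mm farther back than shut.
Start: joints at [0.907, 0.104, 0.097, 1.564, 0, 1.353], TCP at [0.259, 0.541, 0.205] pointing down, gripper open.
Joint ranges: [-2.99, 2.99], [-0.84, 1.86], [-1.1, 1.16], [-1.84, 2.11], [-1.51, 1.56], [-3.14, 3.14]. Speed limits (rad/s): [2.22, 2.22, 2.57, 3.14, 3.14, 3.14].

INTERFACE

Orientations are given as a rotation vector (axis times angle).
In Python, from workcell import manip gives the robot as it stands. The module is installed in compiled form; this text tells all that it offers.
- The arm moves only by the tool move_arm, never from a script. Its arguments are lists of equal length, an entry for each row: "delta_pos": the shift along the tool's x, y, z scaled (see below), a list of three; "spin": the turn about the tool's z scaled (see below). A call has 1 to 5 rows; each row shifts and turns the commanded pose from where the row before left it, along the tool's axes as they then stand; what a row does not reach is not made up. The controller multiplies each number of a shift by 50 cm and each number of a turn by 2 pi rad. A row lasts 1/8 s, in which the tool goes at most 62.5 mm and 10.7 degrees, less where a joint would pass 70% of its speed; a pose out of reach is approached as far as the arm can. A call with a number of a shift or a turn outside -1 to 1 is refused whole. A call with a gripper value outside its range is refused whole. "gripper" is the opening, from 0 (shut) to 1 (fully open), set as the call begins (left out, the last holds). The fingers move at their own pace and stop on an object; "newtons" is the grip in N (left out, the last holds). Time passes only in rows, so rows that do not move let the fingers close. It gives the time, the measured TCP pose, the force, the opening and the grip force at its end, in the units of the state.
- manip.state(): the state, without advancing time (a new reading comes with each control period).
- manip.snapshot(name): name is "side" or "top" or "wrist"; returns a dict with "frame" (400x640x3 uint8, red, green, blue), "camera_matrix" (3x3 intrinsics, pixels), "T" (4x4, takes a point from camera to world coordinates); the wrist camera has in their place "tool_from_camera" (4x4, takes a point from camera to tool coordinates, whose origin is the TCP and whose axes are the flange's). Camera axes: x right, y up, looking along -z (the intrinsics and any distortion apply to the point x, -y, -z); pixel columns grow to the right and rows downward; lengths in m; the calibration is good to about 2 mm. The wrist camera is an equidistant fisheye: a pixel r from the principal point sees the ray r / f radians off the axis. A picture is of the moment at which its call begins: read the wrist's pose just before it. There is no depth.
- manip.finish_job(): hands the job in; it is judged then, once.
The state is a dict: "time_s": time; "q": joint angles; "qd": joint speeds; "tau": joint torques, N m; "tool_pos": TCP position; "tcp_rot": TCP orientation; "contact_force": force on the tool from outside, world axes, zero at the start; "torque": the same for the moment, N m; "gripper_width": opening from 0.0 (shut) to 1.0 (fully open); "gripper_force": force on a finger pad.
Only numpy, scipy, OpenCV 4.12 (cv2) and the standard library are available. Lean on these libraries where they do the work, as an engineer would, in place of code of your own. Each camera call takes 0.05 s, during which the arm holds its last target. There are 200 camera calls.

TASK

Take the temperature probe out of its stand, set its tip down in the wide end of the slot in the block heater's steel cover plate, and keep it pressed lightly on the slot floor while you slide it along until it drops into the hidden well; then push it fully home, upright with its collar on the plate, and let go. After that, throw the heater's toggle lever fully over to switch it on. Leave everything else on the bench where it is.

Things in the scene. Friction and masses are not known exactly. Their poses are not given: they have to be found in the camera images.
- heater: White block heater fixed to the bench, 220 (x) x 300 (y) x 85 mm high; origin under its centre. A 6 mm thick steel cover plate, upper face 85 mm above the bench, covers the top from x = 12 to 108 mm; the rest of the top (79 mm high) carries the toggle lever. A keyhole slot is cut through the plate along y, centred at x = 60 mm; its steel floor is 6 mm below the plate's upper face.
- slot_start (a point): Centre of the slot's wide end (a 28 x 28 mm square opening), at the height of the plate's upper face; axes as the heater's. From it the slot, 16 mm wide, runs straight along -y. The well's centre is under the slot's centre line, 45 to 105 mm from this point, different each time.
- slot_end (a point): Middle of the slot's narrow closed end (a solid stop), at the height of the plate's upper face, 131 mm from slot_start. The hidden well is 18 mm across the slot, 16 mm along it, 60 mm deep, closed by a steel shutter that is flush with the slot floor, looks like it, and gives way under less than 1 N.
- probe_grip (a point): Centre of the probe's black handle, half-way up: a square bar 25 x 25 mm (faces along its x and y), 94 mm long, with a stub 6 mm high and 16 mm wide on top. z points from tip to handle. The probe is about 0.17 kg, 156 mm long, and starts upright in its stand: shaft in the hole, collar on the stand's top. Collar underside 53 mm below this point.
- probe_collar (a point): Centre of the underside of the probe's round steel collar (36 mm across, 6 mm thick), which lies between handle and shaft, 50 mm above the tip when the shaft is fully out; axes as the probe's.
- probe_tip (a point): Lowest point of the ball-shaped tip of the probe's shaft, a round steel rod 12 mm across that sticks out 50 mm below the collar. Axes as the probe's.
- plunger (a joint): How far the probe's sprung shaft is pushed up into the handle, in m: 0 fully out, 0.014 at its stop. The spring pushes it out with about 0.9 N at 0 and 3 N at 0.014. When the tip comes over the well it springs out to about 0 and the shaft catches on the well's side.
- stand: Grey block fixed to the bench, 90 x 90 mm, 65 mm high, with a 22 mm square hole 60 mm deep in the middle of its top that holds the probe; origin under its centre. It may be on either side of the heater.
- switch (a joint): Angle of the heater's black toggle lever in rad: 0 is off, 1.0 is fully over (on). It stays where it is left.
- switch_tip (a point): Free end of the toggle lever. The lever is 70 mm long and stands on a small grey block on the heater's top at heater x = -68, y = -55 mm. Off, it leans 0.5 rad from upright to the heater's -y side; it swings in the heater's y-z plane to lean as far to the +y side when on.
- tub: white plastic jar, 84 mm across, 85 mm high, standing on the bench; origin under its centre. Bystander.
- bottle_a: clear glass bottle with blue cap, 70 mm across, 150 mm high; origin under its centre. Bystander.
- bottle_b: amber glass bottle with blue cap, 60 mm across, 125 mm high; origin under its centre. Bystander.
- beaker: open glass beaker, 70 mm across, 90 mm high; origin under its centre. Bystander.
- tip_rack: flat blue pipette-tip rack, 85 x 125 mm, 46 mm high; origin under its centre. Bystander.
- dishes: stack of clear culture dishes, 90 mm across, 45 mm high; origin under its centre. Bystander.
- pipette: pipette lying on the bench along its own x axis, 220 mm long, 24 mm wide, 24 mm high; origin under its middle. Bystander.
- probe: The same probe as a body, for its speed: origin at probe_collar, axes as the probe's.
Mind the look-alikes: they are no part of the job. There is more than one size of the probe; the job needs the largest.

How it is judged:
On the way, in this order (a step that is already met when the one before it is completed fails the run):
1. The probe's tip is down in the wide end of the slot (below the plate's upper face by 3 mm or more) (z of probe_tip in the frame of slot_start between -0.01 and -0.003 m and x of probe_tip in the frame of slot_start between -0.014 and 0.014 m and y of probe_tip in the frame of slot_start between -0.014 and 0.014 m), for 0.1 s.
2. The tip, still down in the slot, has been slid 18 to 34 mm along it from the centre of the wide end (z of probe_tip in the frame of slot_start between -0.01 and -0.003 m and x of probe_tip in the frame of slot_start between -0.014 and 0.014 m and y of probe_tip in the frame of slot_start between -0.034 and -0.018 m), for 0.04 s.
3. The probe is fully home in the well, collar on the plate, with the lever not yet thrown (z of probe_collar in the frame of slot_start below 0.003 m and z of probe_tip in the frame of slot_start below -0.04 m and x of probe_collar in the frame of slot_start between -0.008 and 0.008 m and y of probe_collar in the frame of slot_start between -0.115 and -0.035 m and angle between probe_collar's own z axis and vertical below 0.12 rad and value of joint switch below 0.4 rad), for 0.2 s.
4. The toggle lever is fully over (on) (value of joint switch above 0.85 rad), for 0.2 s.
At the end, for the whole second after the job is handed in: The probe stands at rest in the well: collar underside within 3 mm of the plate's upper face and over the slot, tip at least 40 mm below the plate's upper face, within 0.12 rad of upright; the lever is past 0.85 rad; the robot touches nothing (z of probe_collar in the frame of slot_start below 0.003 m and z of probe_tip in the frame of slot_start below -0.04 m and x of probe_collar in the frame of slot_start between -0.008 and 0.008 m and y of probe_collar in the frame of slot_start between -0.115 and -0.035 m and angle between probe_collar's own z axis and vertical below 0.12 rad and value of joint switch above 0.85 rad and linear speed of probe below 0.02 m/s).
It fails at once if any of the jar, bottles, beaker, tip rack, dishes or pipette is pushed more than 25 mm (distance of any of tub, bottle_a, bottle_b, beaker, tip_rack, dishes, pipette from where it was at the start of the episode above 0.025 m).
It fails at once if any of them (but the lying pipette) is tipped over (angle between any of tub, bottle_a, bottle_b, beaker, tip_rack, dishes's own z axis and vertical above 0.5 rad).
It also fails if it takes over 56 s, if anything falls off the work surface, if the arm or the gripper's body presses on something with over 40 N, if the wrist force passes 120 N, or if a joint passes its speed limit or range.

## Working session

There is one attempt and no reset: what is moved stays moved. The work goes in short steps, Python scripts to look and compute and a tool call to move; the robot and the scene stay as the last step left them, time stands still between calls to the robot, and variables do not carry over. Pictures are saved under pics/ and viewed, at most 10 in all, crops included, and the job is handed in when it is done.

Besides the shell and the picture viewer there is one more tool, called as name([rows], argument=value, ...), one row to a line, values as JSON. move_arm: Moves the arm, as the interface text tells. Shifts and turns lie within -1 to 1; 1 stands for 50 cm of shift or 2 pi rad of turn. Its arguments: {"type":"object","properties":{"delta_pos":{"type":"array","items":{"type":"array","items":{"type":"number"}}},"spin":{"type":"array","items":{"type":"number"}},"gripper":{"type":"number"},"newtons":{"type":"number"}},"required":["delta_pos","spin"]}

```bash
mkdir -p pics; cat > h.py <<'E'
import numpy as np, cv2, pickle
from scipy.spatial.transform import Rotation as R
from workcell import manip
def snap(n,f):
    st=manip.state(); s=manip.snapshot(n); cv2.imwrite(f'pics/{f}.png',s['frame'][:,:,::-1])
    s['st']=st; pickle.dump(s,open(f'pics/{f}.pkl','wb')); return s
def T(s):
    if 'T' in s: return np.array(s['T'])
    M=np.eye(4); M[:3,:3]=R.from_rotvec(s['st']['tcp_rot']).as_matrix(); M[:3,3]=s['st']['tool_pos']
    return M@np.array(s['tool_from_camera'])
def ray(s,u,v):
    K=np.array(s['camera_matrix']); x=(u-K[0,2])/K[0,0]; y=(v-K[1,2])/K[1,1]
    if 'T' in s: d=np.array([x,-y,-1.])
    else:
        r=np.hypot(x,y); k=np.sin(r)/max(r,1e-9); d=np.array([x*k,-y*k,-np.cos(r)])
    M=T(s); return M[:3,3],M[:3,:3]@d
def at(s,u,v,z):
    o,d=ray(s,u,v); return o+d*(z-o[2])/d[2]
def proj(s,p):
    M=np.linalg.inv(T(s)); c=M[:3,:3]@np.array(p)+M[:3,3]; K=np.array(s['camera_matrix']); x,y,w=c[0],-c[1],-c[2]
    if 'T' in s: x/=w;y/=w
    else:
        r=np.hypot(x,y); th=np.arctan2(r,w); x*=th/r; y*=th/r
    return np.array([K[0,0]*x+K[0,2],K[1,1]*y+K[1,2]])
def load(f): return pickle.load(open(f'pics/{f}.pkl','rb'))
E
python3 - <<'E'
from h import *
np.set_printoptions(precision=4,suppress=True)
for n in ['top','side','wrist']:
    s=snap(n,n+'0'); print(n,np.array(s['camera_matrix']).tolist(),T(s),[k for k in s])
print(manip.state(), manip.grip_point_offset)
E
```

```text
top [[387.10190361488316, 0.0, 316.35170202378305], [0.0, 387.10190361488316, 202.22585403685957], [0.0, 0.0, 1.0]] [[ 0.0172  0.9881 -0.1531  0.3885]
 [-0.9996  0.0202  0.0182  0.0526]
 [ 0.0211  0.1527  0.988   1.2014]
 [ 0.      0.      0.      1.    ]] ['frame', 'camera_matrix', 'T', 'st']
side [[449.31146624510393, 0.0, 319.8284394176623], [0.0, 449.31146624510393, 204.28823858678197], [0.0, 0.0, 1.0]] [[-0.9039  0.2526 -0.3453  0.1176]
 [-0.4274 -0.5679  0.7034  0.9583]
 [-0.0184  0.7834  0.6212  0.9133]
 [ 0.      0.      0.      1.    ]] ['frame', 'camera_matrix', 'T', 'st']
wrist [[309.70691628693146, 0.0, 317.09538921639705], [0.0, 309.70691628693146, 203.79174702865794], [0.0, 0.0, 1.0]] [[ 0.4304 -0.8532 -0.2945  0.1829]
 [ 0.9026  0.4067  0.1409  0.5764]
 [-0.0004 -0.3264  0.9452  0.3738]
 [ 0.      0.      0.      1.    ]] ['frame', 'camera_matrix', 'tool_from_camera', 'st']
{'time_s': 0.15, 'q': array([0.9073, 0.1045, 0.0967, 1.5639, 0.    , 1.3531]), 'qd': array([ 0.0008, -0.0007,  0.0025, -0.0013,  0.0015, -0.0008]), 'tau': array([  0.0041, -55.7359,  50.4005,   0.0126,  -0.0002,   0.    ]), 'tool_pos': array([0.2586, 0.5412, 0.2045]), 'tcp_rot': array([-0.6945, -3.0635,  0.0013]), 'contact_force': array([-0.0068, -0.1075,  0.9143]), 'torque': array([ 0.0476, -0.0121, -0.0329]), 'gripper_force': 0.0, 'gripper_width': 0.9963922641046213} 0.0187
```

View pics/top0.png

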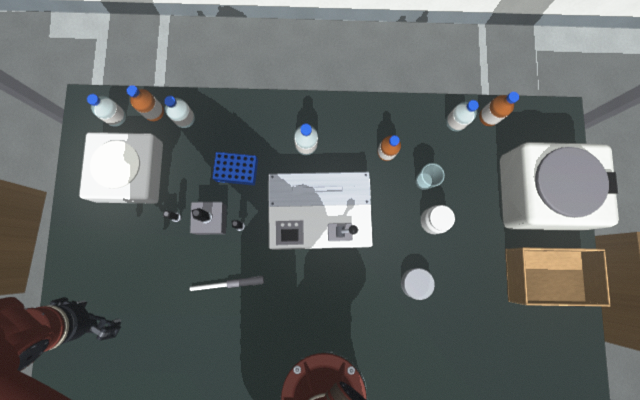

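View pics/side0.png

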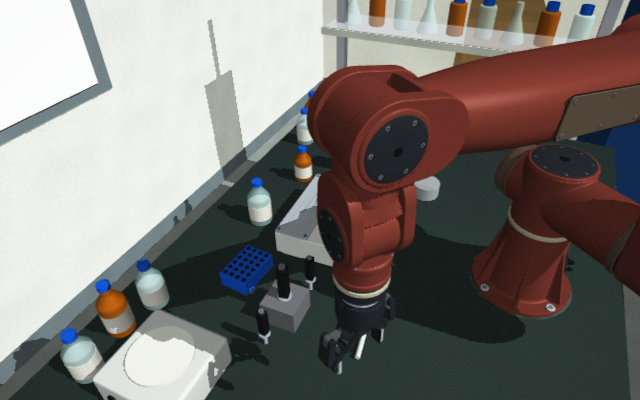

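```bash
python3 - <<'E'
from h import *
i=cv2.imread('pics/top0.png')[140:260,155:395]
cv2.imwrite('pics/crop.png',cv2.resize(i,(800,400),interpolation=cv2.INTER_CUBIC))
s=load('top0')
for n,u,v,z in [('hTL',268,173,.085),('hTR',371,173,.085),('hBR',372,248,.079),('hBL',268,249,.079),('st',207,218,.065),('ptop',201,213,.171),('stTL',191,203,.065),('stTR',222,203,.065),('stBR',222,234,.065),('stBL',190,234,.065)]: print(n,at(s,u,v,z).round(4))
E
```

```text
hTL [0.6456 0.1759 0.085 ]
hTR [ 0.6523 -0.1284  0.085 ]
hBR [ 0.4318 -0.1313  0.079 ]
hBL [0.4236 0.1685 0.079 ]
st [0.5111 0.3518 0.065 ]
ptop [0.5128 0.3406 0.171 ]
stTL [0.5547 0.4014 0.065 ]
stTR [0.5565 0.3104 0.065 ]
stBR [0.4651 0.3054 0.065 ]
stBL [0.4633 0.3982 0.065 ]
```

View pics/crop.png

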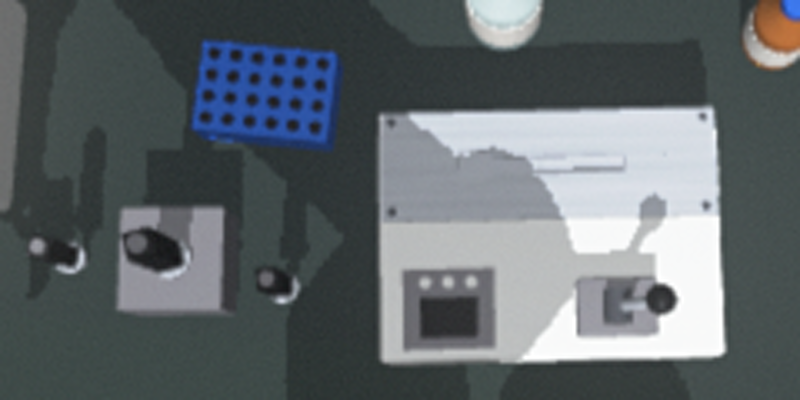

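The top view shows the stand with the large probe at crop (172,260), the heater with its plate on the far (+x) side, the slot's narrow end at crop (625,163), and the lever leaning to -y. The sizes match those given. I'll turn so the fingers close along x, since look-alike probes stand on both y sides.

move_arm([
  [0, 0, -0.016],
  [0, 0, -0.016],
  [0, 0, -0.016],
  [0, 0, -0.016],
  [0, 0, -0.016],
], spin=[0.0256, 0.0256, 0.0256, 0.0256, 0.0256], gripper=1)

```text
time_s: 0.78
tool_pos: [0.2586, 0.5413, 0.2451]
tcp_rot: [-1.845, -2.543, 0.001]
contact_force: [-0.5, 0.5, 0.9]
gripper_width: 1.0
gripper_force: 0.0
```

move_arm([
  [0, 0, 0],
  [0, 0, 0],
], spin=[0.0256, 0.0256])

```text
time_s: 1.02
tool_pos: [0.2587, 0.5413, 0.2449]
tcp_rot: [2.228, 2.214, -0.0]
contact_force: [0.1, -0.3, -0.4]
gripper_width: 0.996
gripper_force: 0.0
```

move_arm([
  [-0.062, 0.083, 0],
  [-0.062, 0.083, 0],
  [-0.062, 0.083, 0],
  [-0.062, 0.083, 0],
  [-0.062, 0.083, 0],
], spin=[0, 0, 0, 0, 0])

```text
time_s: 1.65
tool_pos: [0.4672, 0.385, 0.2449]
tcp_rot: [-2.222, -2.22, 0.0]
contact_force: [0.1, 0.9, 0.6]
gripper_width: 0.999
gripper_force: 0.0
```

move_arm([
  [-0.062, 0.083, 0],
  [0, 0, 0],
], spin=[0, 0])

```text
time_s: 1.9
tool_pos: [0.5098, 0.3526, 0.244]
tcp_rot: [2.227, 2.216, -0.002]
contact_force: [-0.5, 0.2, -0.0]
gripper_width: 0.993
gripper_force: 0.0
```

```bash
python3 - <<'E'
from h import *
s=snap('wrist','w1'); print(s['st']['tool_pos'],proj(s,[.51,.354,.171]),proj(s,[.51,.354,.118]),proj(s,[.51,.354,.065]))
E
```

```text
[0.50983728 0.35258868 0.24402823] [316.79303892 201.49274304] [316.87807905 184.34754882] [316.93924629 172.09472893]
```

View pics/w1.png

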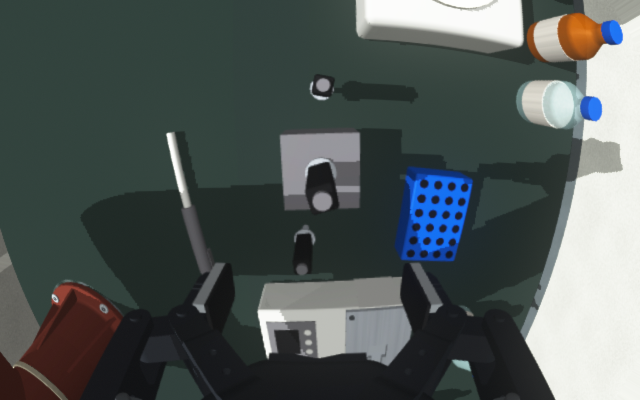

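The wrist view shows the stub at (322,200) and the collar near (319,168), about 3 mm further in x than predicted. The neighbouring probes are clear of the fingers. I'll descend and grip.

move_arm([
  [0.002, 0.006, 0.068],
  [0, 0, 0.08],
  [0, 0, 0.08],
  [0, 0, 0.04],
  [0, 0, 0],
], spin=[0, 0, 0, 0, 0])

```text
time_s: 2.58
tool_pos: [0.5092, 0.3564, 0.1102]
tcp_rot: [-2.221, -2.221, 0.003]
contact_force: [-0.7, -0.6, -0.6]
gripper_width: 0.998
gripper_force: 0.0
```

move_arm([
  [0, 0, 0],
  [0, 0, 0],
  [0, 0, 0],
  [0, 0, 0],
  [0, 0, 0],
], spin=[0, 0, 0, 0, 0], gripper=0, newtons=60)

```text
time_s: 3.2
tool_pos: [0.5115, 0.3565, 0.1125]
tcp_rot: [2.222, 2.219, 0.004]
contact_force: [0.8, 0.4, 6.5]
gripper_width: 0.327
gripper_force: 58.9
```

move_arm([
  [0, 0, 0],
  [0, 0, 0],
  [0, 0, 0],
], spin=[0, 0, 0])

```text
time_s: 3.58
tool_pos: [0.5115, 0.3565, 0.1124]
tcp_rot: [2.222, 2.22, 0.004]
contact_force: [1.9, -0.4, 6.7]
gripper_width: 0.323
gripper_force: 58.9
```

Gripped, with an opening of about 27 mm. I'll lift straight up, then carry it past the slot towards -y so the wrist camera has a clear view of the slot.

move_arm([
  [0, 0, -0.05],
  [0, 0, -0.1],
  [0, 0, -0.1],
  [0, 0, -0.09],
  [0, 0, 0],
], spin=[0, 0, 0, 0, 0])

```text
time_s: 4.2
tool_pos: [0.5118, 0.3567, 0.2852]
tcp_rot: [2.221, 2.219, 0.009]
contact_force: [0.5, 0.4, -0.5]
gripper_width: 0.325
gripper_force: 59.2
```

move_arm([
  [-0.109, 0.022, 0],
  [-0.109, 0.022, 0],
  [-0.109, 0.022, 0],
  [-0.109, 0.022, 0],
  [-0.109, 0.022, 0],
], spin=[0, 0, 0, 0, 0])

```text
time_s: 4.82
tool_pos: [0.5648, 0.0819, 0.2795]
tcp_rot: [-2.221, -2.219, 0.002]
contact_force: [0.4, 0.6, -2.9]
gripper_width: 0.325
gripper_force: 59.3
```

move_arm([
  [-0.109, 0.022, 0],
  [-0.109, 0.022, 0],
  [-0.109, 0.022, 0],
  [0, 0, 0],
  [0, 0, 0],
], spin=[0, 0, 0, 0, 0])

```text
time_s: 5.45
tool_pos: [0.5976, -0.0797, 0.2798]
tcp_rot: [-2.222, -2.218, 0.001]
contact_force: [0.1, 1.2, -1.7]
gripper_width: 0.325
gripper_force: 59.4
```

```bash
python3 - <<'E'
from h import *
s=snap('wrist','w2'); print(s['st']); t=s['st']['tool_pos']
for p in [(.598,.084,.085),(.598,-.05,.085),(t[0],t[1],t[2]-.0974)]: print(proj(s,p))
E
```

```text
{'time_s': 5.45, 'q': array([-3.49431296e-01,  1.49538726e-01,  2.83092109e-01,  1.70648453e+00,
        4.47018595e-04,  1.22286523e+00]), 'qd': array([ 0.02730979, -0.01389124,  0.00103829,  0.00219977, -0.00156465,
       -0.00022772]), 'tau': array([-1.93717338e+00, -5.67223370e+01,  5.00323248e+01, -1.30659775e-01,
       -9.27876960e-02, -3.65433900e-02]), 'tool_pos': array([ 0.59761464, -0.07966874,  0.27983752]), 'tcp_rot': array([-2.22160491e+00, -2.21827351e+00,  7.81565352e-04]), 'contact_force': array([ 0.10365055,  1.1652647 , -1.72107356]), 'torque': array([-0.03845974, -0.00997346,  0.00244561]), 'gripper_force': 59.38180004217429, 'gripper_width': 0.32543541977112095}
[317.22342629  33.6875081 ]
[317.29857917 146.19203212]
[316.77736968 194.5370418 ]
```

View pics/w2.png

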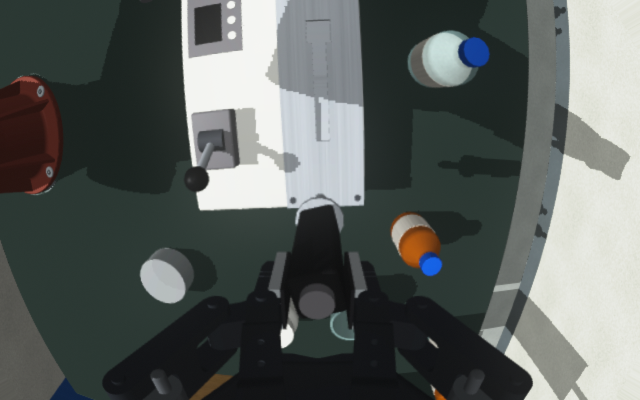

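The slot is clear: the wide end is centred near (318,31) and the closed end is at about (323,140). The plate corner screws are at (293,199) and (357,197).

```bash
python3 - <<'E'
from h import *
s=load('w2'); a=at(s,318,31,.085);b=at(s,323,140,.085); print(a,b,np.linalg.norm(a-b),np.arctan2(b[0]-a[0],a[1]-b[1]))
for u,v in [(198,210),(364,206),(306,20),(330,20)]: print(at(s,u,v,.085))
i=cv2.imread('pics/w2.png')[5:155,270:370]; cv2.imwrite('pics/w2c.png',cv2.resize(i,(400,600),interpolation=cv2.INTER_CUBIC))
E
```

```text
[0.59889199 0.08732279 0.085     ] [ 0.6047166  -0.04257552  0.085     ] 0.13002882795489878 0.044809768763463875
[ 0.44052872 -0.13063462  0.085     ]
[ 0.65663161 -0.12493129  0.085     ]
[0.5851246  0.10117764 0.085     ]
[0.61268394 0.10117868 0.085     ]
```

View pics/w2c.png

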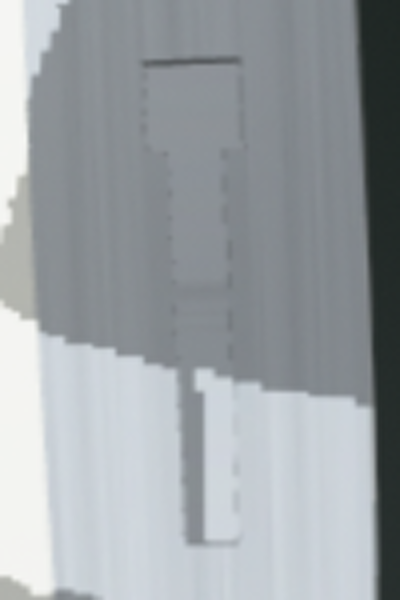

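move_arm([
  [0.111, 0, 0],
  [0.111, -0.002, 0],
  [0.111, 0, 0],
  [0, 0, 0.08],
  [0, 0, 0.08],
], spin=[0, 0, 0, 0, 0])

```text
time_s: 6.12
tool_pos: [0.5969, 0.0892, 0.2004]
tcp_rot: [2.218, 2.224, 0.001]
contact_force: [0.3, -0.4, -0.8]
gripper_width: 0.324
gripper_force: 59.4
```

move_arm([
  [0, 0, 0],
  [0, 0, 0],
], spin=[0, 0])

```text
time_s: 6.38
tool_pos: [0.5975, 0.0871, 0.203]
tcp_rot: [2.221, 2.22, 0.002]
contact_force: [0.1, -0.6, -1.4]
gripper_width: 0.324
gripper_force: 59.5
```

```bash
python3 - <<'E'
from h import *
s=snap('side','s3'); st=s['st']; print(st['tool_pos'],st['contact_force']); t=st['tool_pos']
p=proj(s,[t[0],t[1],t[2]-.0974]); print(p, proj(s,[.5985,.0868,.085]))
u,v=p.astype(int); i=s['frame'][max(v-90,0):v+60,max(u-100,0):u+100,::-1]; print(max(v-90,0),max(u-100,0))
j=snap('top','t3')['frame'][150:250,240:400,::-1]
a=cv2.resize(i,None,fx=3,fy=3,interpolation=cv2.INTER_CUBIC)
cv2.imwrite('pics/s3c.png',a)
E
```

```text
[0.59753868 0.08713751 0.20296913] [ 0.09476474 -0.63211591 -1.35609159]
[303.49611586 210.18039681] [303.54471481 215.56529703]
120 203
```

View pics/s3c.png

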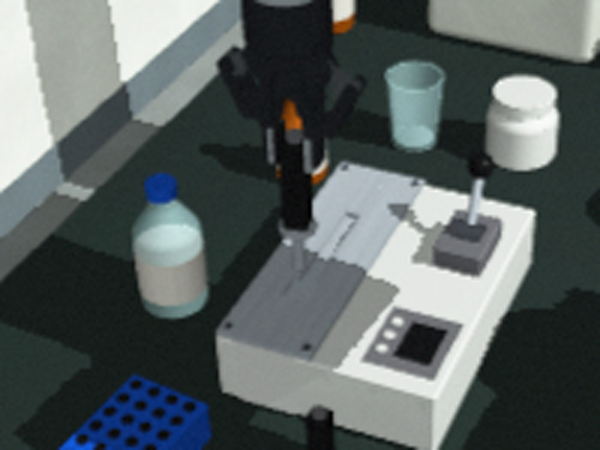

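The probe hangs over the wide end, with its tip at crop (298,278) against a prediction of (301,270). I'll lower it gently.

move_arm([
  [0, -0.002, 0.036],
  [0, 0, 0.016],
  [0, 0, 0.008],
  [0, 0, 0],
  [0, 0, 0],
], spin=[0, 0, 0, 0, 0])

```text
time_s: 7.1
tool_pos: [0.5967, 0.0865, 0.1719]
tcp_rot: [2.222, 2.22, 0.001]
contact_force: [0.2, -0.4, 0.2]
gripper_width: 0.326
gripper_force: 59.7
```

move_arm([
  [0, 0, 0.006],
  [0, 0, 0.006],
  [0, 0, 0],
  [0, 0, 0],
], spin=[0, 0, 0, 0])

```text
time_s: 7.6
tool_pos: [0.5965, 0.0865, 0.1653]
tcp_rot: [2.222, 2.22, 0.0]
contact_force: [1.5, -0.1, 1.8]
gripper_width: 0.325
gripper_force: 59.9
```

```bash
python3 - <<'E'
from h import *
s=snap('side','s4'); st=s['st']; print(st['tool_pos'],st['contact_force'],st['torque'])
E
```

```text
[0.59645508 0.08651033 0.16529011] [ 1.49868908 -0.05223069  1.77731245] [-0.18831603 -0.34596332 -0.00087607]
```

move_arm([
  [0, 0, -0.006],
  [-0.01, 0.0004, 0],
  [-0.01, 0.0004, 0],
  [-0.01, 0.0004, 0],
  [0, 0, 0],
], spin=[0, 0, 0, 0, 0])

```text
time_s: 8.28
tool_pos: [0.5968, 0.071, 0.168]
tcp_rot: [2.223, 2.22, -0.0]
contact_force: [-0.7, 1.4, 1.1]
gripper_width: 0.326
gripper_force: 59.6
```

move_arm([
  [-0.01, 0.0004, 0],
  [-0.01, 0.0004, 0],
  [0, 0, 0],
  [0, 0, 0],
], spin=[0, 0, 0, 0])

```text
time_s: 8.78
tool_pos: [0.5974, 0.0613, 0.1682]
tcp_rot: [2.222, 2.22, -0.0]
contact_force: [0.3, 0.8, 1.3]
gripper_width: 0.322
gripper_force: 59.7
```

move_arm([
  [-0.007, 0.0003, 0],
  [-0.007, 0.0003, 0],
  [-0.007, 0.0003, 0],
  [-0.005, 0.0002, 0],
  [0, 0, 0],
], spin=[0, 0, 0, 0, 0])

```text
time_s: 9.4
tool_pos: [0.5978, 0.0482, 0.1681]
tcp_rot: [2.223, 2.22, -0.0]
contact_force: [-0.4, 0.4, 0.2]
gripper_width: 0.322
gripper_force: 59.5
```

move_arm([
  [-0.005, 0.0002, 0],
  [-0.005, 0.0002, 0],
  [0, 0, 0],
], spin=[0, 0, 0])

```text
time_s: 9.78
tool_pos: [0.598, 0.0433, 0.1681]
tcp_rot: [2.223, 2.22, 0.0]
contact_force: [-0.2, 1.2, 0.9]
gripper_width: 0.325
gripper_force: 59.5
```

move_arm([
  [-0.005, 0.0002, 0],
  [-0.005, 0.0002, 0],
  [-0.005, 0.0002, 0],
  [0, 0, 0],
], spin=[0, 0, 0, 0])

```text
time_s: 10.28
tool_pos: [0.5985, 0.0354, 0.1682]
tcp_rot: [2.222, 2.219, -0.001]
contact_force: [0.6, -1.0, 0.1]
gripper_width: 0.325
gripper_force: 59.8
```

move_arm([
  [-0.005, 0.0002, 0],
  [-0.005, 0.0002, 0],
  [-0.005, 0.0002, 0],
  [0, 0, 0],
], spin=[0, 0, 0, 0])

```text
time_s: 10.78
tool_pos: [0.5984, 0.0284, 0.1679]
tcp_rot: [-2.223, -2.22, 0.0]
contact_force: [-0.5, -0.5, -0.2]
gripper_width: 0.324
gripper_force: 59.6
```

move_arm([
  [-0.005, 0.0002, 0],
  [-0.005, 0.0002, 0],
  [-0.005, 0.0002, 0],
  [0, 0, 0],
], spin=[0, 0, 0, 0])

```text
time_s: 11.28
tool_pos: [0.5991, 0.0206, 0.1681]
tcp_rot: [2.222, 2.22, -0.0]
contact_force: [-0.1, 1.0, -1.6]
gripper_width: 0.282
gripper_force: 63.6
```

```bash
python3 - <<'E'
from h import *
s=snap('wrist','w5'); st=s['st']; print(st['tool_pos'],st['contact_force'],st['gripper_width'],st['gripper_force'])
t=st['tool_pos']; q=snap('side','s5'); u,v=proj(q,[t[0],t[1],.1]).astype(int); print(u,v)
a=cv2.resize(s['frame'][140:340,220:420],(400,400),interpolation=cv2.INTER_CUBIC)
b=cv2.resize(q['frame'][v-80:v+20,u-50:u+50],(400,400),interpolation=cv2.INTER_CUBIC)
cv2.imwrite('pics/c5.png',np.hstack([a,b])[:,:,::-1])
E
```

```text
[0.59905018 0.02059569 0.16809345] [-0.1124228   0.98772547 -1.61318294] 0.2822770784624817 63.63365923985839
313 198
```

View pics/c5.png

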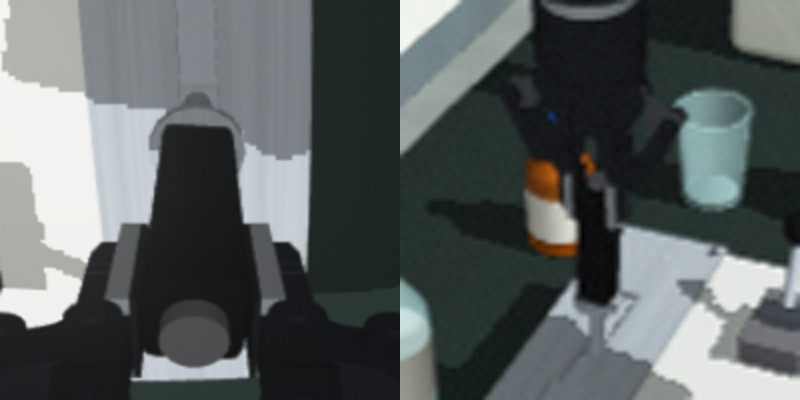

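The probe is still upright, and the z force has fallen to just the probe's weight, so the tip has probably dropped. I'll nudge further to confirm it's caught.

move_arm([
  [-0.004, 0, 0],
  [0, 0, 0],
  [0, 0, 0],
], spin=[0, 0, 0])

```text
time_s: 11.75
tool_pos: [0.599, 0.0192, 0.1681]
tcp_rot: [-2.222, -2.22, -0.001]
contact_force: [0.9, 3.0, -1.3]
gripper_width: 0.281
gripper_force: 63.9
```

move_arm([
  [0.006, 0, 0],
  [0, 0, 0.006],
  [0, 0, 0.008],
  [0, 0, 0],
], spin=[0, 0, 0, 0])

```text
time_s: 12.25
tool_pos: [0.5986, 0.022, 0.1605]
tcp_rot: [-2.222, -2.22, 0.001]
contact_force: [-0.1, 0.5, -1.2]
gripper_width: 0.279
gripper_force: 63.7
```

No resistance after going down 7.6 mm, so the tip is in the well. I'll keep pushing it home.

move_arm([
  [0, 0, 0.01],
  [0, 0, 0.01],
  [0, 0, 0.01],
  [0, 0, 0.008],
  [0, 0, 0],
], spin=[0, 0, 0, 0, 0])

```text
time_s: 12.88
tool_pos: [0.5987, 0.0222, 0.1417]
tcp_rot: [-2.222, -2.22, 0.0]
contact_force: [-0.3, 1.7, -1.0]
gripper_width: 0.279
gripper_force: 63.9
```

move_arm([
  [0, 0, 0.008],
  [0, 0, 0.006],
  [0, 0, 0.004],
  [0, 0, 0],
  [0, 0, 0],
], spin=[0, 0, 0, 0, 0])

```text
time_s: 13.5
tool_pos: [0.599, 0.0222, 0.1334]
tcp_rot: [2.222, 2.22, 0.001]
contact_force: [-0.7, 2.2, 2.3]
gripper_width: 0.281
gripper_force: 64.2
```

move_arm([
  [0, 0, 0.004],
  [0, 0, 0],
  [0, 0, 0],
], spin=[0, 0, 0])

```text
time_s: 13.88
tool_pos: [0.5994, 0.022, 0.1331]
tcp_rot: [2.221, 2.219, 0.002]
contact_force: [-2.9, 2.9, 13.9]
gripper_width: 0.286
gripper_force: 65.5
```

The collar is seated on the plate at 14 N. I'll release and check.

move_arm([
  [0, 0, 0],
  [0, 0, 0],
  [0, 0, 0],
  [0, 0, 0],
], spin=[0, 0, 0, 0], gripper=0.8)

```text
time_s: 14.38
tool_pos: [0.5988, 0.022, 0.1309]
tcp_rot: [-2.222, -2.22, 0.0]
contact_force: [1.0, 1.0, -0.2]
gripper_width: 0.799
gripper_force: 0.0
```

move_arm([
  [0, 0, -0.05],
  [0, 0, -0.1],
  [0, 0, -0.1],
  [0, 0, -0.05],
  [0, 0, 0],
], spin=[0, 0, 0, 0, 0])

```text
time_s: 15.0
tool_pos: [0.5999, 0.0218, 0.2832]
tcp_rot: [2.22, 2.218, 0.003]
contact_force: [0.1, -0.9, -0.1]
gripper_width: 0.802
gripper_force: 0.0
```

```bash
python3 - <<'E'
from h import *
s=snap('wrist','w6'); st=s['st']; print(st['tool_pos'],st['contact_force'])
t=[.5987,.022]; q=snap('side','s6')
for z in (.085,.185,.191): print(proj(s,[*t,z]),proj(q,[*t,z]))
u,v=proj(q,[*t,.15]).astype(int)
# lever tip, yaw .03, centre (.539,.021)
c=np.array([.539,.021]);y=.03;Rm=np.array([[np.cos(y),-np.sin(y)],[np.sin(y),np.cos(y)]])
for yy in (-55-34,-55,-55+34): 
  p=c+Rm@np.array([-.068,yy/1000]); print(p,proj(s,[*p,.16]),proj(q,[*p,.16]))
b=cv2.resize(q['frame'][v-60:v+65,u-60:u+65],(400,400),interpolation=cv2.INTER_CUBIC)
a=cv2.resize(s['frame'][100:350,80:330],(400,400)); print(u,v)
cv2.imwrite('pics/c6.png',np.hstack([a,b])[:,:,::-1])
E
```

```text
[0.59988918 0.02183666 0.28324655] [ 0.12884962 -0.90030291 -0.1246745 ]
[315.1061695  169.51603628] [313.33127659 202.81911393]
[314.85671071 193.90383755] [312.36642091 175.18806218]
[314.8366105  195.91101933] [312.30553605 173.44447197]
[ 0.4737002  -0.06999965] [205.68698982 265.16379095] [364.80308043 175.63722432]
[ 0.47268035 -0.03601495] [200.32414765 238.33260652] [360.91026253 181.90994835]
[ 0.4716605  -0.00203024] [195.21100145 209.24939222] [356.86823679 188.42309968]
312 185
```

View pics/c6.png

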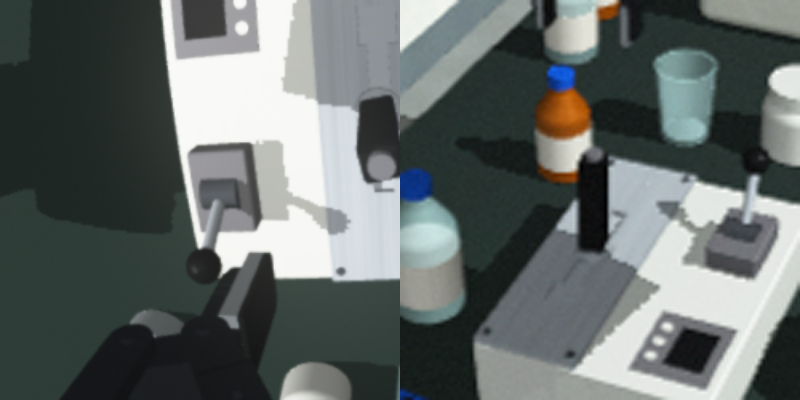

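The probe stands upright with its collar on the plate. The lever knob is at wrist (207,266) and side (363,175), both matching a prediction of (0.474, -0.070, 0.16). I'll close the fingers, come down on the lever's -y side and sweep towards +y.

move_arm([
  [-0.068, -0.063, 0],
  [-0.068, -0.063, 0],
  [-0.068, -0.063, 0],
  [-0.07, -0.063, 0],
  [0, 0, 0],
], spin=[0, 0, 0, 0, 0], gripper=0)

```text
time_s: 15.72
tool_pos: [0.4709, -0.1163, 0.2796]
tcp_rot: [-2.225, -2.215, 0.001]
contact_force: [-0.2, -0.1, 0.3]
gripper_width: 0.005
gripper_force: 0.0
```

move_arm([
  [0, 0, 0.07],
  [0, 0, 0.07],
  [0, 0, 0.07],
  [0, 0, 0.07],
  [0, 0, 0],
], spin=[0, 0, 0, 0, 0])

```text
time_s: 16.35
tool_pos: [0.4709, -0.113, 0.1375]
tcp_rot: [-2.217, -2.217, 0.002]
contact_force: [0.7, -0.2, 0.2]
gripper_width: -0.004
gripper_force: 0.0
```

move_arm([
  [0.02, 0.004, 0],
  [0.02, 0, 0],
  [0.02, 0, 0],
  [0.02, 0, 0],
  [0.02, 0, 0],
], spin=[0, 0, 0, 0, 0])

```text
time_s: 16.98
tool_pos: [0.4765, -0.0694, 0.1486]
tcp_rot: [2.215, 2.209, -0.008]
contact_force: [-22.1, -20.1, 59.1]
gripper_width: 0.001
gripper_force: 28.5
```

move_arm([
  [0.02, 0, 0],
  [0.02, 0, 0],
  [0.016, 0, 0],
  [0.008, 0, 0],
  [0, 0, 0],
], spin=[0, 0, 0, 0, 0])

```text
time_s: 17.6
tool_pos: [0.4745, -0.0323, 0.1406]
tcp_rot: [-2.221, -2.22, 0.0]
contact_force: [0.2, 0.0, -0.3]
gripper_width: -0.001
gripper_force: 0.0
```

The force spiked and then vanished. I'll check the lever state numerically by looking for the dark knob in the side view.

```bash
python3 - <<'E'
from h import *
q=snap('side','s7'); q0=load('s6'); print(manip.state()['tool_pos'])
for n,i in (('before',q0['frame']),('now',q['frame'])):
    g=(i[160:210,340:385].max(2)<45); 
    print(n); print('\n'.join(''.join('#' if x else '.' for x in r) for r in g[::2]))
for p in [(.4737,-.07,.16),(.4717,-.002,.16),(.4727,-.036,.169)]: print(proj(q,p)-[340,160])
E
```

```text
[ 0.47452028 -0.03251488  0.14060877]
before
..........#########..........................
..........###############....................
.........################....................
.........###############.....................
........################.....................
...........#############.....................
...............###########...................
..................######..#..................
...................#########.................
....................#######..................
.............................................
.............................................
.............................................
.............................................
.............................................
.............................................
.............................................
.............................................
.............................................
.............................................
.............................................
.............................................
...........................................
[... 626 characters left out ...]
........................
.............#####.##........................
.............########........................
..............#####..........................
.............................................
.............................................
.............................................
.............................................
.............................................
.............................................
.............................................
.............................................
.............................................
.............................................
[24.80318679 15.63717675]
[16.85119886 28.42555957]
[21.02269602 19.34729403]
```

The knob is now near the "on" position. I'll push a bit further to be sure.

move_arm([
  [0.008, 0, 0],
  [0.008, 0, 0],
  [0.004, 0, 0],
  [0, 0, 0],
], spin=[0, 0, 0, 0])

```text
time_s: 18.15
tool_pos: [0.4749, -0.0236, 0.1413]
tcp_rot: [2.222, 2.219, -0.002]
contact_force: [-1.3, -6.6, 0.6]
gripper_width: -0.004
gripper_force: 2.2
```

move_arm([
  [0.005, 0, 0],
  [0, 0, 0],
  [0, 0, 0],
], spin=[0, 0, 0])

```text
time_s: 18.52
tool_pos: [0.4753, -0.0227, 0.1419]
tcp_rot: [2.221, 2.216, -0.005]
contact_force: [-2.2, -12.8, 2.9]
gripper_width: 0.003
gripper_force: 5.7
```

The lever is at its stop: 13 N with almost no travel. I'll back off towards -y, raise the arm and look one last time.

move_arm([
  [-0.04, 0, 0],
  [-0.06, 0, 0],
  [0, 0, -0.08],
  [0, 0, -0.1],
  [0, 0, -0.1],
], spin=[0, 0, 0, 0, 0])

```text
time_s: 19.15
tool_pos: [0.4746, -0.0701, 0.2825]
tcp_rot: [-2.222, -2.22, -0.001]
contact_force: [-0.6, -0.9, -0.6]
gripper_width: -0.004
gripper_force: 0.0
```

move_arm([
  [-0.05, -0.04, 0],
  [-0.05, -0.04, 0],
  [0, 0, 0],
  [0, 0, 0],
], spin=[0, 0, 0, 0])

```text
time_s: 19.65
tool_pos: [0.4349, -0.12, 0.2811]
tcp_rot: [-2.223, -2.22, -0.001]
contact_force: [0.8, 0.1, 0.4]
gripper_width: -0.002
gripper_force: 0.0
```

```bash
python3 - <<'E'
from h import *
q=snap('side','s8'); i=q['frame'][120:245,250:400,::-1]; print(proj(q,(.4717,-.002,.16))-[250,120])
cv2.imwrite('pics/c8.png',cv2.resize(i,(600,500),interpolation=cv2.INTER_CUBIC))
E
```

```text
[106.85119886  68.42555957]
```

View pics/c8.png

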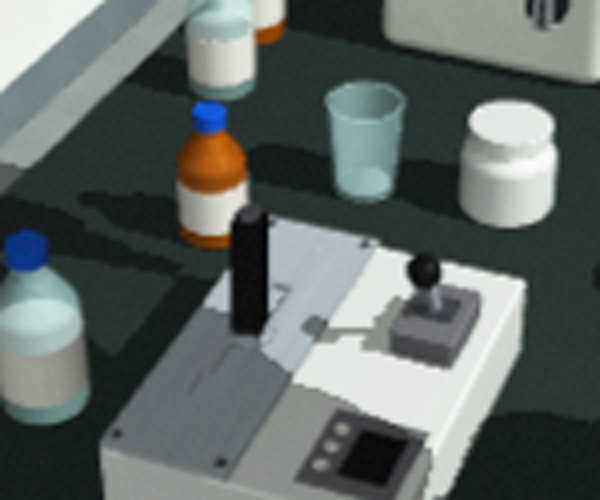

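The knob is at crop (425,270), against a prediction of (427,274) for fully on. The probe stands upright and the bystanders haven't moved.

```bash
python3 -c "
from workcell import manip
print(manip.finish_job())"
```

```text
the job is handed in; nothing more can be done
None
```

I handed the job in at about 20 s: the probe is fully home in the well, upright with its collar on the plate, and the lever is fully over. The judge's verdict was not shown. While I threw the lever, the force reading briefly reached about 66 N; the fingers were closed on nothing then, so I think they took it, not the gripper's body (40 N limit).

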